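# Back the sample carousel off by one notch

## Robot

A 7-joint arm with a two-finger parallel gripper is mounted at the origin on a cart in front of the work surface, level with it; the furniture and walls round the work are solid. World frame = base frame: x ahead of the robot, y to its left, z up, the work surface at z = 0. Lengths are in m, angles in rad, forces in N, time in s.
With the tool pointing down it reaches from about 0.425 to 0.875 m from the base axis. Payload 9.9 kg.
Tool frame: the origin (TCP) lies midway between the tips of the shut fingers; the grasp point (between the pads) lies 19 mm behind it; z points along the fingers, y is the line along which they close (so a half turn about z gives the same grasp; the last joint's range is limited). The gripper opens to 85 mm and grips with 20 to 120 N. Pads are 22 mm wide; open, the fingers measure 114 mm over their backs; the gripper's body (76 mm by 85 mm) begins 54 mm behind the grasp point. The pads swing forward as they close: fully open they stand 13 mm farther back than shut.
Start: joints at [1.028, 0.576, 0.025, 1.437, -0.015, 1.129, -0.057], TCP at [0.299, -0.605, 0.231] pointing down, gripper open.
Joint ranges: [-2.76, 2.76], [-0.34, 2.15], [-1.52, 1.57], [0.19, 2.46], [-1.09, 4.23], [0.17, 1.99], [-2.82, 2.82]. Speed limits (rad/s): [2.22, 2.22, 3.01, 3.01, 3.14, 3.14, 3.14].

## Interface

Orientations are given as a unit quaternion [w, x, y, z].
In Python, from plant import manip gives the robot as it stands.
- The arm moves only by the shell command python3 -m pendant 'ROWS' [FORCE]. ROWS is JSON, a list that holds one entry, the list of rows, each a list of 7 numbers: the closure, from -1 (fully open) to 1 (shut), so that 0 is half open, then the shift along the world's x, y, z scaled (see below), then the turn, a rotation vector about the world's x, y, z scaled (see below). A call has 1 to 12 rows; each row is the pose to reach, as a shift and turn from the pose commanded when the call began; what a row does not reach only later rows make up. The controller multiplies each number of a shift by 0.5 m and each number of a turn by 60 degrees. A row lasts 1/12 s, in which the tool goes at most 41.7 mm and 7.16 degrees, less where a joint would pass 70% of its speed; a pose out of reach is approached as far as the arm can. A call with a number of a shift or a turn outside -1 to 1 is refused whole. A call with a gripper value outside its range is refused whole. The fingers move at their own pace and stop on an object; FORCE is the grip in N (left out, the last holds). Time passes only in rows, so rows that repeat a pose let the fingers close. It gives the time, the measured TCP pose, the force, the opening and the grip force at its end, in the units of the state.
- manip.get_state(): the state, without advancing time (a new reading comes with each control period).
- manip.snapshot(name): name is "side" or "top" or "wrist"; returns a dict with "frame" (480x640x3 uint8, red, green, blue), "depth" (480x640 float32, m along the optical axis (not along the pixel's ray), 0 where there is no reading), "K" (3x3 intrinsics, pixels), "rvec" (rotation vector, rad) and "tvec" (3), from world to camera coordinates, as OpenCV has them; the wrist camera has in their place "T_tool_cam" (4x4, takes a point from camera to tool coordinates, whose origin is the TCP and whose axes are the flange's). Camera axes: x right, y down, z forward; pixel columns grow to the right and rows downward; lengths in m; the calibration is good to about 2 mm. The wrist camera is an equidistant fisheye: a pixel r from the principal point sees the ray r / f radians off the axis. A picture is of the moment at which its call begins: read the wrist's pose just before it.
- manip.job_done(): hands the job in; it is judged then, once.
The state is a dict: "clock": time; "qpos": joint angles; "joint_vel": joint speeds; "joint_efforts": joint torques, N m; "tool_pos": TCP position; "tcp_rot": TCP orientation; "wrist_force": force on the tool from outside, world axes, zero at the start; "torque": the same for the moment, N m; "opening": finger opening in m; "grasp_force": force on a finger pad.
Only numpy, scipy, OpenCV 4.12 (cv2) and the standard library are available. Lean on these libraries where they do the work, as an engineer would, in place of code of your own. Each camera call takes 0.05 s, during which the arm holds its last target. There are 200 camera calls.

## Task

The sample carousel was indexed one place too far. With a fingertip, push the knob of the pawl over so that the pawl lifts out of the teeth and tips back onto its rest, push the wheel backward (counter-clockwise seen from above) by its upright peg by exactly one notch, then push the pawl forward again so that it drops into the teeth and locks the wheel. Only push: do not pick anything up, keep the vials standing in their cups, and leave the loupe and the coax adapter beside the carousel where they are.

Things in the scene. Friction and masses are not known exactly. Their poses are not given: they have to be found in the camera images.
- carousel: Fixed base of the carousel: grey plate 200 x 200 mm, top at z = 16 mm (all heights are above the bench), with a wing at its front left under the pawl, out to x = -114, y = +117 mm. Origin at the underside of its centre, on the wheel's vertical axis. Its -x side faces the robot, +y is its left.
- wheel_axis (a point): Centre of the wheel's top, z = 32 mm. The bare aluminium wheel, radius 97 mm, has 12 steel saw teeth 10 mm high on its top near the rim (radius 80 to 96 mm), three grey vial cups (outer radius 17 mm, top at z = 44 mm, centres 52 mm from the axis, in the half of the wheel away from the peg) and one drive peg.
- wheel (a joint): Wheel angle in rad, positive = counter-clockwise from above = backward. Starts within 0.03 of 0; a notch is 0.524 (30 degrees). With the pawl down it has only about 0.07 of play either way of a notch (0, 0.524, ...), then backward is blocked. Stiff bearing: about 2 N at the peg turns it and it stays where it is left.
- peg_top (a point): Centre of the top of the drive peg, a black upright pin, 14 mm diameter, from the wheel's top (z = 32 mm) to z = 80 mm, 60 mm from the axis. At wheel = 0 it is at (-58, -16) mm in the carousel's frame (195 degrees from +x); one notch backward brings it along its circle to (-42, -42) mm. Push it from its left (+y) side.
- pawl (a joint): Angle of the pawl in rad about its level pivot: 0 = down, nose between two teeth; the nose is clear of the teeth from 0.3; 1.4 = tipped back on its rest. Its balance point is near 0.7: below that it falls back into the teeth, above it falls over to the rest, and stays there. About 1 N at the knob moves it.
- pawl_pivot (a point): Centre of the pawl's level pivot at the carousel's front left: (-58, 88, 46) mm in the carousel's frame, its axis along the carousel's y. Two cheeks beside it reach up to z = 54 mm, 29 mm apart over their outsides. A rest post with a rubber top (z = 42 mm) stands 47 mm to its -x side.
- pawl_arm_end (a point): Free end of the pawl's arm, a dark steel bar 62 mm long, 14 wide, 8 thick. At pawl = 0 the arm runs level from the pivot towards the carousel's +x, top at z = 58 mm. At pawl = 1.4 it stands up, its -x face about 11 mm on the -x side of the pivot at mid height; pushing it there, 25 mm or more above the pivot, towards +x by about 35 mm makes the pawl fall back.
- pawl_knob (a point): Centre of the cross knob on the pawl's upright tab: black cylinder, 16 mm diameter, 26 mm long along the carousel's y, 48 mm from the pivot. At pawl = 0 it is above the pivot (4 mm to its -x side), z = 94 mm; pushing it from its +x side towards -x by about 40 mm tips the pawl over. At pawl = 1.4 it lies 48 mm to the -x side of the pivot, top at z = 58 mm.
- vial_1: Screw-cap vial, 24 mm diameter, 56 mm tall, loose, upright in a cup of the wheel (cup 28 mm inside, 12 mm deep), its underside (origin) at z = 32 mm. It rides with the wheel. Not to be touched.
- vial_2: As vial_1, in another cup.
- vial_3: As vial_1, in the third cup.
- loupe: Black loupe, 32 mm diameter, 21 mm high, loose on the bench to the right of the carousel. Origin under its centre. Not to be moved.
- adapter: Small metal coax adapter, 16 mm diameter, 32 mm tall, loose and upright on the bench at the right of the carousel. Origin under its centre. Not to be moved.
Mind the look-alikes: they are no part of the job. Leave any turquoise look-alike of the vial_3 alone.

How it is judged:
On the way, in this order (a step that is already met when the one before it is completed fails the run):
1. the pawl is lifted out and lies on its rest, with the wheel not yet moved from its notch (value of joint pawl above 1.25 rad and value of joint wheel between -0.2 and 0.2 rad), for 0.2 s.
2. the wheel has been pushed back one notch while the pawl is out (value of joint pawl above 1 rad and value of joint wheel between 0.424 and 0.624 rad), for 0.2 s.
At the end, for the whole second after the job is handed in: The wheel is at rest one notch (0.524 rad within 0.1) back from its starting notch and the pawl is down between the teeth (below 0.08 rad); the three vials stand upright on the floors of their cups; loupe and adapter are within 20 mm of where they stood (value of joint pawl below 0.08 rad and value of joint wheel between 0.424 and 0.624 rad and velocity of joint wheel between -0.05 and 0.05 rad/s and angle between each of vial_1, vial_2, vial_3's own z axis and vertical below 0.25 rad and height (world z) of each of vial_1, vial_2, vial_3 below 0.038 m and horizontal distance between each of vial_1, vial_2, vial_3 and carousel below 0.058 m and distance of each of loupe, adapter from where it was at the start of the episode below 0.02 m); the robot touches nothing.
It fails at once if the wheel was pushed back well past one notch (value of joint wheel above 0.79 rad).
It fails at once if the wheel was turned forward by half a notch or more (value of joint wheel below -0.26 rad).
It fails at once if a vial was lifted out of its cup (height (world z) of any of vial_1, vial_2, vial_3 above 0.044 m).
It fails at once if the loupe or the adapter was lifted or moved (distance of any of loupe, adapter from where it was at the start of the episode above 0.03 m or height (world z) of any of loupe, adapter above 0.015 m).
It also fails if it takes over 48 s, if anything falls off the work surface, if the arm or the gripper's body presses on something with over 40 N, if the wrist force passes 120 N, or if a joint passes its speed limit or range.

## Working session

There is one attempt and no reset: what is moved stays moved. The work goes in short steps, Python scripts to look and compute and a shell command to move; the robot and the scene stay as the last step left them, time stands still between calls to the robot, and variables do not carry over. Pictures are saved under pics/ and viewed, at most 10 in all, crops included, and the job is handed in when it is done.

```bash
mkdir -p pics; cat > h.py <<'E'
from plant import manip
import numpy as np, cv2
def snap(n,save=None):
    s=manip.snapshot(n)
    if save: cv2.imwrite('pics/'+save,s['frame'][:,:,::-1])
    return s
def pts(s):
    K=s['K'];R,_=cv2.Rodrigues(np.array(s['rvec'],float));t=np.array(s['tvec'],float).ravel()
    v,u=np.mgrid[:480,:640];d=s['depth']
    c=np.stack([(u-K[0,2])/K[0,0]*d,(v-K[1,2])/K[1,1]*d,d],-1)
    return (c-t)@R   # world points
def plane(s,u,v,z):
    K=s['K'];R,_=cv2.Rodrigues(np.array(s['rvec'],float));t=np.array(s['tvec'],float).ravel()
    o=-R.T@t;r=R.T@np.array([(u-K[0,2])/K[0,0],(v-K[1,2])/K[1,1],1.])
    return o+r*(z-o[2])/r[2]
E
python3 - <<'E'
from h import *
import pickle
for n in('top','side'):
    s=snap(n,n+'0.png');pickle.dump(s,open(n+'0.pkl','wb'));print(n,s['K'].tolist() if hasattr(s['K'],'tolist') else s['K'],s['rvec'],s['tvec'])
print(manip.get_state())
E
```

```text
top [[607.3353825169319, 0.0, 320.8770715858449], [0.0, 607.3353825169319, 235.06749041046078], [0.0, 0.0, 1.0]] [ 2.15191835 -2.05302832  0.22918872] [-0.32853505  0.60268519  0.93210253]
side [[536.7355511008393, 0.0, 321.69975717096406], [0.0, 536.7355511008393, 240.1914521448409], [0.0, 0.0, 1.0]] [ 0.19995146 -2.65656408  1.56818614] [0.54560886 0.27519161 0.56361917]
{'clock': 0.1, 'qpos': array([ 1.02821771,  0.57644184,  0.02483207,  1.4378253 , -0.01498636,
        1.12897972, -0.05652875]), 'joint_vel': array([-0.00057754, -0.00238256, -0.00193075, -0.00229278, -0.00035079,
       -0.00123165, -0.00027838]), 'joint_efforts': array([ 7.03123369e-03, -7.67306042e+01,  2.25819625e+00, -2.86603385e+01,
        1.59377628e-02,  8.64680886e-03, -5.08051619e-05]), 'tool_pos': array([ 0.29875992, -0.60483756,  0.23053224]), 'tcp_rot': array([-7.05664587e-04,  9.73802629e-01,  2.27393710e-01, -2.05269875e-04]), 'wrist_force': array([ 0.23830853, -0.11185246, -0.13366389]), 'torque': array([ 0.00467205, -0.00270388,  0.0118274 ]), 'grasp_force': 0.0, 'opening': 0.08519589772085101}
```

View pics/top0.png

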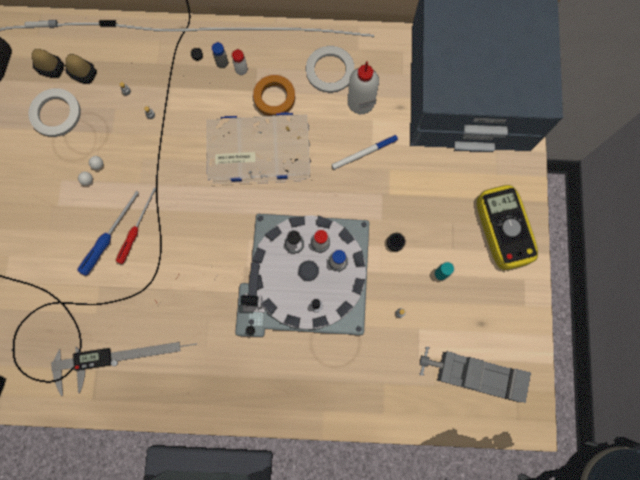

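View pics/side0.png

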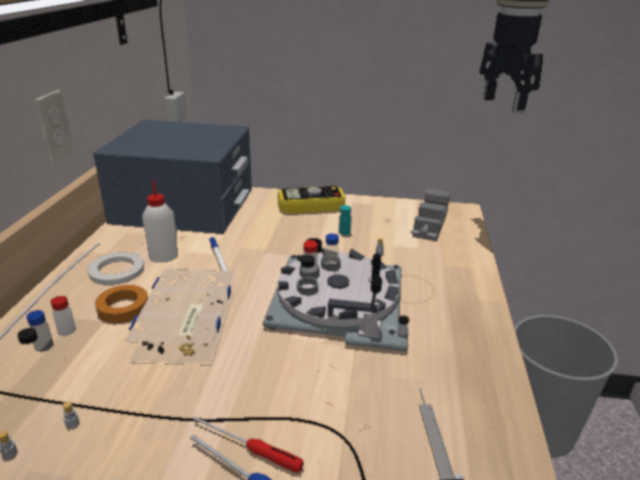

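The top view shows the carousel with its hub near (309,271), peg near (316,304), pawl knob near (249,300), rest post (250,330), loupe (396,241), adapter (401,312). Turquoise vial at (444,271) is the look-alike. The side view shows the pawl down with the knob upright at (376,262).

```bash
python3 - <<'E'
from h import *
import pickle
s=pickle.load(open('top0.pkl','rb'))
P=pts(s)
f=s['frame'];c=f[195:350,225:415];cv2.imwrite('pics/c0.png',cv2.resize(c,None,fx=4,fy=4,interpolation=cv2.INTER_CUBIC)[:,:,::-1])
for n,u,v,z in[('c_tl',258,214,.016),('c_tr',369,219,.016),('c_br',365,334,.016),('hub',309,271,.034),('peg',316,304,.08),('knob',249,300,.102),('post',250,330,.042),('adapter',401,312,.032),('loupe',396,241,.021)]:
    print(n,plane(s,u,v,z).round(4),P[v,u].round(4))
# plate by depth band
m=((P[...,2]>.011)&(P[...,2]<.021)).astype(np.uint8);m[:190]=0;m[350:]=0;m[:,:225]=0;m[:,380:]=0
m=cv2.morphologyEx(m,cv2.MORPH_OPEN,np.ones((3,3)))
q=P[m>0];print(len(q));print(cv2.minAreaRect((q[:,:2]*1000).astype(np.float32)))
# peg & knob by height
for n,lo,hi,uv in[('peg',.065,.09,(295,285,340,325)),('knob',.085,.11,(225,280,270,320))]:
    u0,v0,u1,v1=uv;w=P[v0:v1,u0:u1].reshape(-1,3);w=w[(w[:,2]>lo)&(w[:,2]<hi)];print(n,len(w),w.mean(0) if len(w) else 0, w.min(0),w.max(0))
E
```

```text
c_tl [ 0.6614 -0.188   0.016 ] [ 0.6615 -0.188   0.0155]
c_tr [ 0.6615 -0.3818  0.016 ] [ 0.6662 -0.3831 -0.0022]
c_br [ 0.4632 -0.3809  0.016 ] [ 0.464  -0.3818  0.0031]
hub [ 0.5622 -0.2825  0.034 ] [ 0.5612 -0.2827  0.04  ]
peg [ 0.5025 -0.2975  0.08  ] [ 0.5023 -0.2975  0.0813]
knob [ 0.5014 -0.1938  0.102 ] [ 0.5014 -0.1939  0.1026]
post [ 0.4592 -0.1916  0.042 ] [ 0.4592 -0.1916  0.0418]
adapter [ 0.501  -0.4383  0.032 ] [ 0.5011 -0.4383  0.0317]
loupe [ 0.6234 -0.4289  0.021 ] [ 0.6233 -0.4288  0.0217]
3046
((555.8980712890625, -271.986083984375), (215.99514770507812, 212.5529022216797), 88.94641876220703)
peg 64 [ 0.50409119 -0.29618194  0.07880036] [ 0.49796014 -0.30230131  0.06937209] [ 0.51087435 -0.28952218  0.08260455]
knob 174 [ 0.50137495 -0.19181697  0.09887922] [ 0.49404949 -0.20464988  0.09196038] [ 0.51017828 -0.17851502  0.10462383]
```

View pics/c0.png

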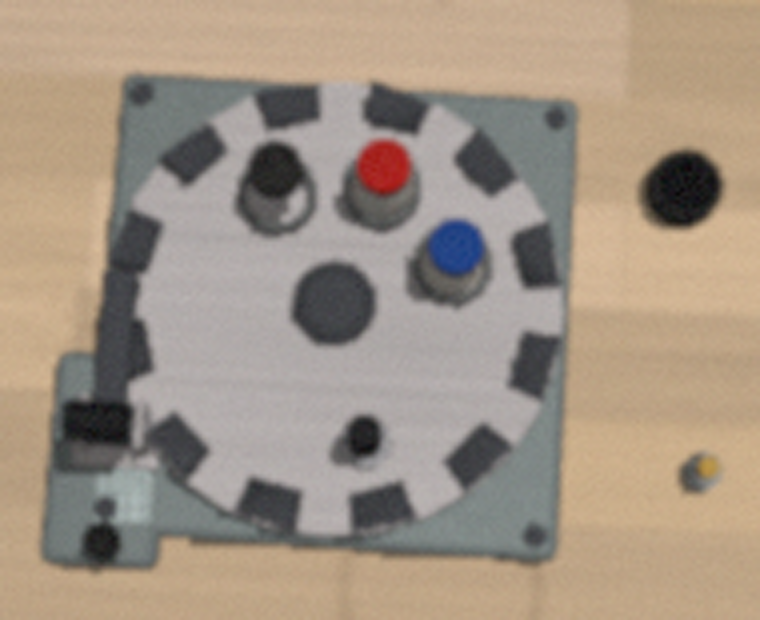

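The crop confirms it: carousel yaw is about 0 and its axis is near (0.562,-0.282). The knob is at (0.5015,-0.192), and the peg at (0.503,-0.297) matches the given offset. I'll move above the spot on the knob's +x side, with fingers shut and the tool aligned to the world axes.

```bash
python3 -m pendant '[[[1,0.48,0.83,-0.08,0,0,-0.438],[1,0.48,0.83,-0.08,0,0,-0.438],[1,0.48,0.83,-0.08,0,0,-0.438],[1,0.48,0.83,-0.08,0,0,-0.438],[1,0.48,0.83,-0.08,0,0,-0.438],[1,0.48,0.83,-0.08,0,0,-0.438],[1,0.48,0.83,-0.08,0,0,-0.438],[1,0.48,0.83,-0.08,0,0,-0.438],[1,0.48,0.83,-0.08,0,0,-0.438],[1,0.48,0.83,-0.08,0,0,-0.438],[1,0.48,0.83,-0.08,0,0,-0.438],[1,0.48,0.83,-0.08,0,0,-0.438]]]' 40
python3 - <<'E'
from h import *
s=snap('side','s1.png');st=manip.get_state();print(st['tool_pos'],st['tcp_rot'],st['clock'],st['opening'])
P=pts(s);w=P.reshape(-1,3);p=st['tool_pos']
m=(abs(w[:,0]-p[0])<.05)&(abs(w[:,1]-p[1])<.05)&(w[:,2]>p[2]-.02)&(w[:,2]<p[2]+.03)
q=w[m];print(len(q),np.percentile(q,[2,50,98],axis=0).round(4))
E
```

```text
clock: 1.1
tool_pos: [0.5411, -0.1845, 0.1906]
tcp_rot: [-0.001, 1.0, 0.003, 0.0]
wrist_force: [-0.1, 0.7, -0.4]
opening: -0.0001
grasp_force: 0.0
[ 0.54281292 -0.18103765  0.190207  ] [-2.27201381e-03  9.99986149e-01  4.73653818e-03  3.24529749e-04] 1.15 -3.481686096234939e-05
373 [[ 0.5307 -0.1797  0.1897]
 [ 0.5409 -0.1734  0.2064]
 [ 0.5522 -0.1685  0.2196]]
```

View pics/s1.png

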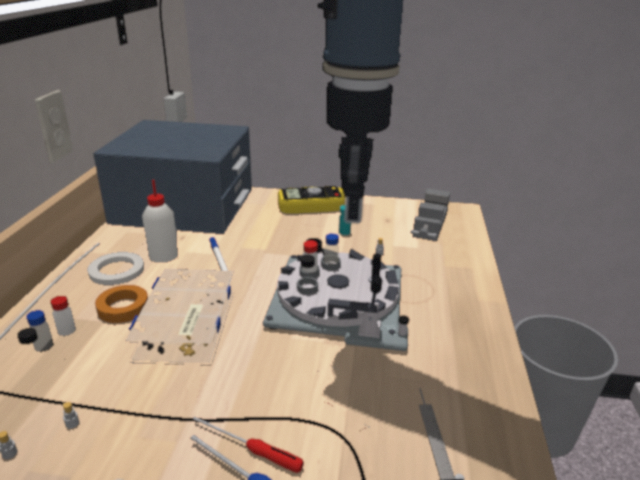

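The fingers are shut and aligned, with the tip at pixel (355,218), above and behind the knob at (376,262). Next I'll descend and push.

```bash
python3 -m pendant '[[[1,0,-0.004,-0.08,0,0,0],[1,0,-0.004,-0.16,0,0,0],[1,0,-0.004,-0.226,0,0,0],[1,0,-0.004,-0.226,0,0,0],[1,0,-0.004,-0.226,0,0,0],[1,0,-0.004,-0.226,0,0,0]]]'
python3 -m pendant '[[[1,-0.02,0,0,0,0,0],[1,-0.035,0,0,0,0,0],[1,-0.05,0,0,0,0,0],[1,-0.065,0,0,0,0,0],[1,-0.08,0,0,0,0,0],[1,-0.095,0,0,0,0,0],[1,-0.11,0,0,0,0,0],[1,-0.122,0,0,0,0,0],[1,-0.122,0,0,0,0,0],[1,-0.122,0,0,0,0,0]]]'
```

```text
clock: 1.65
tool_pos: [0.5396, -0.1929, 0.0798]
tcp_rot: [0.0, 1.0, -0.0, 0.001]
wrist_force: [-0.0, -0.4, 0.2]
opening: -0.0001
grasp_force: 0.0
clock: 2.48
tool_pos: [0.4776, -0.1923, 0.0783]
tcp_rot: [-0.0, 1.0, -0.0, -0.0]
wrist_force: [1.1, -0.3, -0.3]
opening: 0.0001
grasp_force: 0.0
```

```bash
python3 -m pendant '[[[1,0,0,0.08,0,0,0],[1,0,0,0.16,0,0,0],[1,0,0,0.23,0,0,0],[1,0,0,0.23,0,0,0],[1,0,0,0.23,0,0,0]]]'
python3 - <<'E'
from h import *
s=snap('side');f=s['frame'][210:370,240:440]
cv2.imwrite('pics/s2.png',cv2.resize(f,None,fx=3,fy=3,interpolation=cv2.INTER_CUBIC)[:,:,::-1])
E
```

```text
clock: 2.9
tool_pos: [0.4795, -0.1925, 0.1953]
tcp_rot: [0.001, 1.0, 0.0, 0.002]
wrist_force: [-0.0, -1.0, -0.4]
opening: 0.0001
grasp_force: 0.0
```

View pics/s2.png

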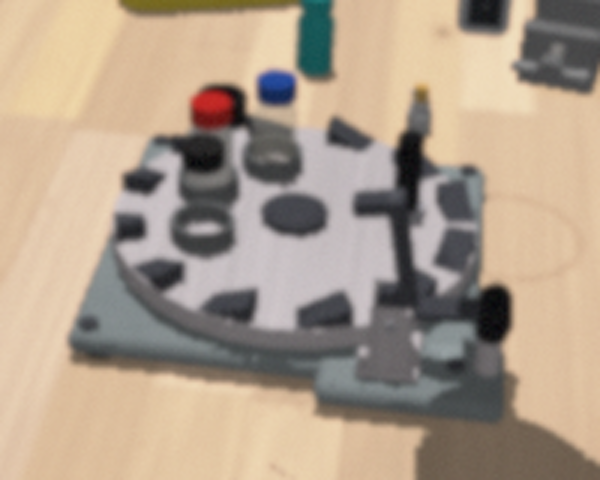

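The pawl lies on its rest, with the knob low at (494,312) and the arm upright at (400,245). The vials stand and the wheel hasn't turned. Next I'll go down on the +y side of the peg.

```bash
python3 -m pendant '[[[1,0.02,-0.06,0,0,0,0],[1,0.052,-0.12,0,0,0,0],[1,0.052,-0.12,0,0,0,0],[1,0.052,-0.12,-0.07,0,0,0],[1,0.052,-0.12,-0.14,0,0,0],[1,0.052,-0.12,-0.21,0,0,0],[1,0.052,-0.12,-0.28,0,0,0],[1,0.052,-0.12,-0.28,0,0,0],[1,0.052,-0.12,-0.28,0,0,0],[1,0.052,-0.12,-0.28,0,0,0]]]'
python3 -m pendant '[[[1,0,-0.02,0,0,0,0],[1,0,-0.03,0,0,0,0],[1,0.002,-0.04,0,0,0,0],[1,0.005,-0.052,0,0,0,0],[1,0.008,-0.064,0,0,0,0],[1,0.012,-0.076,0,0,0,0],[1,0.016,-0.088,0,0,0,0],[1,0.016,-0.088,0,0,0,0]]]'
python3 - <<'E'
from h import *
s=snap('side');P=pts(s);st=manip.get_state();p=st['tool_pos'];print(p)
f=s['frame'][190:350,260:460]
cv2.imwrite('pics/s3.png',cv2.resize(f,None,fx=3,fy=3,interpolation=cv2.INTER_CUBIC)[:,:,::-1])
w=P.reshape(-1,3);m=(abs(w[:,0]-p[0])<.03)&(abs(w[:,1]-p[1])<.04)&(w[:,2]>.058)&(w[:,2]<.072);q=w[m];print(len(q),np.percentile(q,[2,50,98],axis=0))
E
```

```text
clock: 3.78
tool_pos: [0.5042, -0.2524, 0.054]
tcp_rot: [0.0, 1.0, -0.0, -0.0]
wrist_force: [0.2, -0.8, 0.8]
opening: 0.0
grasp_force: 0.0
clock: 4.45
tool_pos: [0.5133, -0.2976, 0.0536]
tcp_rot: [0.0, 1.0, -0.0, 0.001]
wrist_force: [0.5, 0.0, 0.6]
opening: 0.0002
grasp_force: 0.3
[ 0.51249728 -0.29732776  0.05335177]
102 [[ 0.50338944 -0.29187443  0.05856002]
 [ 0.51411863 -0.28508923  0.06488117]
 [ 0.52397469 -0.28184154  0.07168518]]
```

View pics/s3.png

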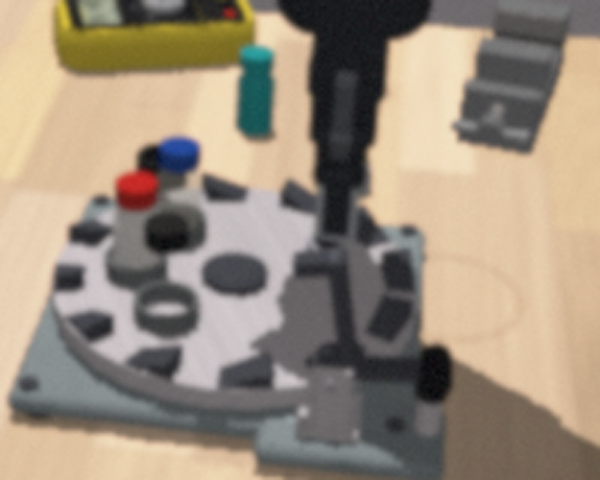

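The finger is against the peg and the wheel has turned by roughly 2/3 of a notch, with the vials riding along. I'll push a bit more, then back off and measure from above.

```bash
python3 -m pendant '[[[1,0.006,-0.006,0,0,0,0],[1,0.01,-0.012,0,0,0,0],[1,0.01,-0.012,0,0,0,0],[1,0.01,0.05,0,0,0,0],[1,0.01,0.05,0.08,0,0,0],[1,0.01,0.05,0.16,0,0,0],[1,0.01,0.05,0.24,0,0,0],[1,0.01,0.05,0.3,0,0,0],[1,0.0,0.12,0.3,0,0,0],[1,0,0.2,0.3,0,0,0],[1,0,0.28,0.3,0,0,0],[1,0,0.36,0.3,0,0,0]]]'
python3 - <<'E'
from h import *
import pickle
A=pickle.load(open('top0.pkl','rb'));B=snap('top');print(manip.get_state()['tool_pos'])
def peg(s,uv):
    P=pts(s);u0,v0,u1,v1=uv;w=P[v0:v1,u0:u1].reshape(-1,3);c=s['frame'][v0:v1,u0:u1].reshape(-1,3).max(1)
    w=w[(w[:,2]>.074)&(w[:,2]<.086)];return len(w),w.mean(0)
b=(290,275,345,325);axis=np.array([.562,-.282])
for s in(A,B):
    n,w=peg(s,b);d=w[:2]-axis;print(n,w,np.hypot(*d),np.degrees(np.arctan2(d[1],d[0]))%360)
cv2.imwrite('pics/c4.png',cv2.resize(B['frame'][195:350,225:415],None,fx=4,fy=4,interpolation=cv2.INTER_CUBIC)[:,:,::-1])
E
```

```text
clock: 5.5
tool_pos: [0.5119, -0.1153, 0.2037]
tcp_rot: [0.0, 1.0, -0.001, 0.001]
wrist_force: [0.4, 0.6, 0.5]
opening: -0.0
grasp_force: 0.0
[ 0.51242179 -0.10533218  0.20341963]
62 [ 0.50424431 -0.29631778  0.07909416] 0.05950393161338715 193.92307646536338
60 [ 0.52066193 -0.32355599  0.07925578] 0.05861515373466681 225.1506273992603
```

View pics/c4.png

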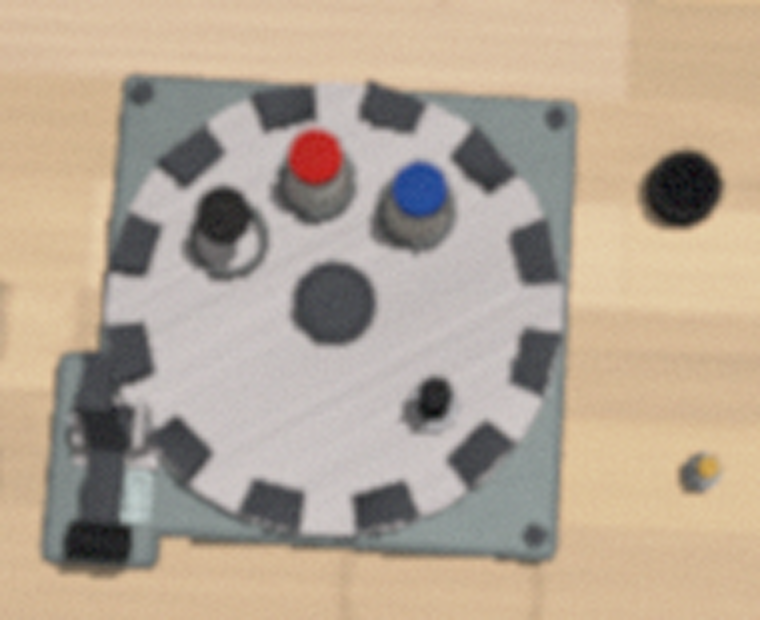

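The peg moved from 193.9° to 225.2°, a turn of 31° (0.54 rad), which is within the play of the notch. The vials stand. The pawl is still on its rest, with the knob at crop pixel (98,541). Next I'll come down on the arm's -x side and push it forward.

```bash
python3 -m pendant '[[[1,-0.06,-0.08,0,0,0,0],[1,-0.11,-0.152,0,0,0,0],[1,-0.11,-0.152,0,0,0,0],[1,-0.11,-0.152,0,0,0,0],[1,-0.11,-0.152,-0.08,0,0,0],[1,-0.11,-0.152,-0.16,0,0,0],[1,-0.11,-0.152,-0.236,0,0,0],[1,-0.11,-0.152,-0.236,0,0,0],[1,-0.11,-0.152,-0.236,0,0,0],[1,-0.11,-0.152,-0.236,0,0,0]]]'
python3 -m pendant '[[[1,0.02,0,0,0,0,0],[1,0.04,0,0,0,0,0],[1,0.055,0,0,0,0,0],[1,0.07,0,0,0,0,0],[1,0.085,0,0,0,0,0],[1,0.1,0,0,0,0,0],[1,0.115,0,0,0,0,0],[1,0.13,0,0,0,0,0],[1,0.142,0,0,0,0,0],[1,0.142,0,0,0,0,0],[1,0.142,0,0,0,0,0],[1,0.142,0,0,0,0,0]]]'
python3 -m pendant '[[[1,0,0,0.08,0,0,0],[1,0,0,0.16,0,0,0],[1,0,0,0.24,0,0,0],[1,-0.02,0.1,0.24,0,0,0],[1,-0.02,0.18,0.24,0,0,0],[1,-0.02,0.26,0.24,0,0,0],[1,-0.02,0.26,0.24,0,0,0]]]'
python3 - <<'E'
from h import *
B=snap('top');s=snap('side');P=pts(B)
w=P[275:325,290:345].reshape(-1,3);w=w[(w[:,2]>.074)&(w[:,2]<.086)].mean(0);d=w[:2]-[.562,-.282];print(w,np.degrees(np.arctan2(d[1],d[0]))%360)
k=P[280:345,225:270].reshape(-1,3);k=k[(k[:,2]>.085)&(k[:,2]<.11)];print('knob',len(k),k.mean(0) if len(k) else '')
a=cv2.resize(B['frame'][195:350,225:415],(400,326));b=cv2.resize(s['frame'][205:368,240:440],(400,326))
cv2.imwrite('pics/c5.png',np.hstack([a,b])[:,:,::-1])
E
```

```text
clock: 6.38
tool_pos: [0.458, -0.1926, 0.0867]
tcp_rot: [0.0, 1.0, 0.0, 0.001]
wrist_force: [-0.1, 0.7, 0.6]
opening: 0.0004
grasp_force: 0.0
clock: 7.38
tool_pos: [0.5276, -0.1922, 0.0852]
tcp_rot: [-0.0, 1.0, -0.0, -0.0]
wrist_force: [-0.1, -0.8, -0.5]
opening: 0.0001
grasp_force: 0.0
clock: 7.97
tool_pos: [0.5175, -0.0542, 0.2056]
tcp_rot: [-0.002, 1.0, 0.004, 0.0]
wrist_force: [0.9, 1.3, 0.1]
opening: -0.0002
grasp_force: 0.0
[ 0.52075496 -0.32366628  0.07890318] 225.29109149886685
knob 127 [ 0.47377502 -0.19132556  0.08811114]
```

View pics/c5.png

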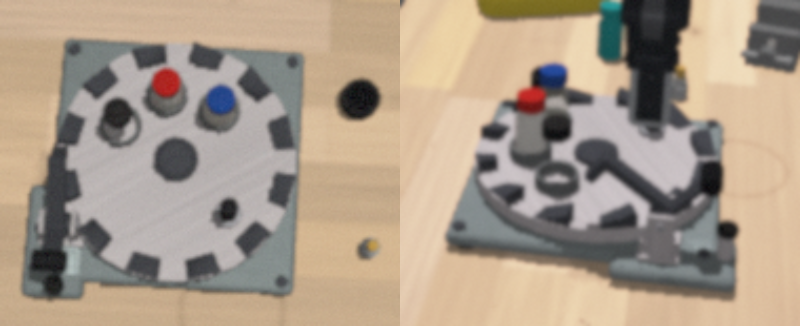

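The pawl is about half way (knob at dx ≈ -32 mm, about 0.65 rad), either mid-fall or hanging near balance. I'll wait briefly and check.

```bash
cat > k.py <<'E'
from h import *
B=snap('top');P=pts(B)
w=P[275:325,290:345].reshape(-1,3);w=w[(w[:,2]>.074)&(w[:,2]<.086)].mean(0);d=w[:2]-[.562,-.282];print(w,np.degrees(np.arctan2(d[1],d[0]))%360)
m=np.zeros((480,640),bool);m[280:345,225:270]=1
k=P[m&(P[...,2]>.07)&(P[...,2]<.11)];print('knob',len(k),k.mean(0) if len(k) else '',k.max(0))
st=manip.get_state();print(st['clock'],st['wrist_force'],st['tool_pos'])
E
python3 -m pendant '[[[1,0,0,0,0,0,0],[1,0,0,0,0,0,0],[1,0,0,0,0,0,0],[1,0,0,0,0,0,0]]]' >/dev/null; python3 k.py
```

```text
[ 0.52075493 -0.32366622  0.07889943] 225.29103637222204
knob 311 [ 0.49349558 -0.19184651  0.08176284] [ 0.53647267 -0.17846688  0.09356052]
8.45 [ 0.33354548 -0.1953165  -1.33392154] [ 0.51783273 -0.06327478  0.20519223]
```

```bash
python3 -m pendant '[[[1,0,0,0,0,0,0],[1,0,0,0,0,0,0],[1,0,0,0,0,0,0],[1,0,0,0,0,0,0],[1,0,0,0,0,0,0],[1,0,0,0,0,0,0],[1,0,0,0,0,0,0],[1,0,0,0,0,0,0]]]' >/dev/null; python3 k.py
```

```text
[ 0.52076147 -0.32366791  0.07884803] 225.29674175912427
knob 305 [ 0.49327619 -0.19182843  0.08215266] [ 0.53586827 -0.17826953  0.09212116]
9.1667 [0.42817593 0.03661285 0.54692129] [ 0.51797067 -0.06216502  0.20532349]
```

The pawl is static, hanging at about its balance point. I'll push the knob itself from its -x side towards +x.

```bash
python3 -m pendant '[[[1,-0.06,-0.06,0,0,0,0],[1,-0.12,-0.12,0,0,0,0],[1,-0.16,-0.18,0,0,0,0],[1,-0.16,-0.26,0,0,0,0],[1,-0.16,-0.26,0,0,0,0],[1,-0.16,-0.26,-0.08,0,0,0],[1,-0.16,-0.26,-0.16,0,0,0],[1,-0.16,-0.26,-0.253,0,0,0],[1,-0.16,-0.26,-0.253,0,0,0],[1,-0.16,-0.26,-0.253,0,0,0],[1,-0.16,-0.26,-0.253,0,0,0]]]'
python3 -m pendant '[[[1,0.016,0,0,0,0,0],[1,0.026,0,0,0,0,0],[1,0.036,0,0,0,0,0],[1,0.046,0,0,0,0,0],[1,0.056,0,0,0,0,0],[1,0.066,0,0,0,0,0],[1,0.076,0,0,0,0,0],[1,0.082,0,0,0,0,0],[1,0.082,0,0,0,0,0],[1,0.082,0,0,0,0,0]]]'
python3 -m pendant '[[[1,-0.06,0,0,0,0,0],[1,-0.06,0,0.08,0,0,0],[1,-0.06,0,0.16,0,0,0],[1,-0.06,0,0.24,0,0,0],[1,-0.06,0.08,0.24,0,0,0],[1,-0.06,0.16,0.24,0,0,0],[1,-0.06,0.26,0.24,0,0,0],[1,-0.06,0.26,0.24,0,0,0],[1,-0.06,0.26,0.24,0,0,0]]]'
python3 k.py;python3 - <<'E'
from h import *
B=snap('top');s=snap('side')
a=cv2.resize(B['frame'][195:350,225:415],(400,326));b=cv2.resize(s['frame'][205:368,240:440],(400,326))
cv2.imwrite('pics/c6.png',np.hstack([a,b])[:,:,::-1])
E
```

```text
clock: 10.08
tool_pos: [0.4386, -0.1924, 0.0799]
tcp_rot: [0.0, 1.0, 0.0, 0.0]
wrist_force: [0.1, -0.3, 0.1]
opening: 0.0
grasp_force: 0.0
clock: 10.92
tool_pos: [0.4576, -0.1923, 0.0786]
tcp_rot: [-0.003, 1.0, -0.004, -0.018]
wrist_force: [-64.4, -0.8, 59.5]
opening: -0.0002
grasp_force: 35.8
clock: 11.67
tool_pos: [0.4497, -0.0586, 0.1999]
tcp_rot: [-0.001, 1.0, 0.003, 0.001]
wrist_force: [0.0, -0.9, -0.2]
opening: 0.0
grasp_force: 0.0
[ 0.52067955 -0.32355918  0.07911202] 225.16503512306627
knob 317 [ 0.49297776 -0.19199264  0.08109943] [ 0.53575287 -0.17834549  0.08944862]
11.7167 [ 0.47568464 -0.26242257  0.36537754] [ 0.449654   -0.06090406  0.19972363]
```

View pics/c6.png

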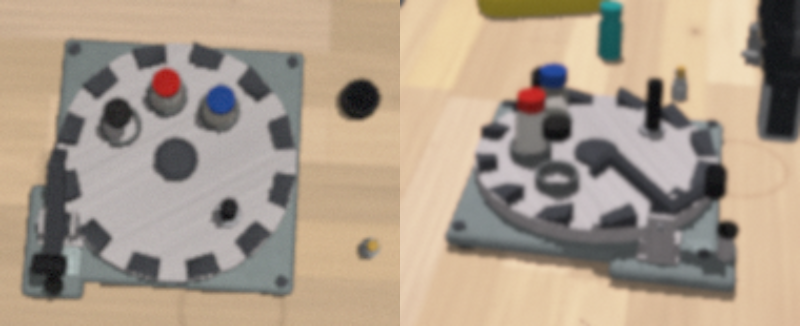

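The knob jammed by friction: the force line ran through the pivot, so there was no torque. The pawl still hangs half way, while the wheel and vials are fine. I'll press the arm down from above at about 35 mm from the pivot, which always gives a closing torque.

```bash
python3 -m pendant '[[[1,0.08,0,0,0,0,0],[1,0.14,-0.06,0,0,0,0],[1,0.183,-0.12,0,0,0,0],[1,0.183,-0.19,0,0,0,0],[1,0.183,-0.26,0,0,0,0],[1,0.183,-0.26,0,0,0,0],[1,0.183,-0.26,0,0,0,0],[1,0.183,-0.26,-0.06,0,0,0],[1,0.183,-0.26,-0.12,0,0,0],[1,0.183,-0.26,-0.16,0,0,0],[1,0.183,-0.26,-0.16,0,0,0],[1,0.183,-0.26,-0.16,0,0,0]]]'
python3 -m pendant '[[[1,0,0,-0.016,0,0,0],[1,0,0,-0.032,0,0,0],[1,0,0,-0.042,0,0,0],[1,0,0,-0.042,0,0,0]]]'
python3 k.py
```

```text
clock: 12.82
tool_pos: [0.5399, -0.1919, 0.1185]
tcp_rot: [-0.0, 1.0, 0.0, -0.001]
wrist_force: [0.8, -0.2, 0.5]
opening: 0.0001
grasp_force: 0.0
clock: 13.15
tool_pos: [0.5401, -0.192, 0.0972]
tcp_rot: [-0.0, 1.0, 0.0, -0.0]
wrist_force: [-0.3, -0.7, 0.4]
opening: 0.0002
grasp_force: 0.0
[ 0.52073611 -0.32372012  0.07898608] 225.31499704155667
knob 258 [ 0.48445258 -0.19186806  0.08056498] [ 0.52947781 -0.17814327  0.08923982]
13.2 [0.56684825 0.19294694 0.65289199] [ 0.54026183 -0.19208829  0.09759431]
```

Free so far, so I'll continue down in small steps and watch the force.

```bash
python3 -m pendant '[[[1,0,0,-0.01,0,0,0],[1,0,0,-0.02,0,0,0],[1,0,0,-0.02,0,0,0]]]'
python3 -m pendant '[[[1,0,0,-0.008,0,0,0],[1,0,0,-0.012,0,0,0],[1,0,0,-0.012,0,0,0],[1,0,0,-0.012,0,0,0]]]'
python3 k.py
```

```text
clock: 13.45
tool_pos: [0.5406, -0.192, 0.0874]
tcp_rot: [-0.0, 1.0, 0.0, 0.0]
wrist_force: [-0.3, 0.4, -0.8]
opening: 0.0
grasp_force: 0.0
clock: 13.78
tool_pos: [0.5401, -0.1922, 0.0816]
tcp_rot: [-0.0, 1.0, -0.0, -0.0]
wrist_force: [0.8, -0.4, 0.4]
opening: -0.0001
grasp_force: 0.0
[ 0.52065506 -0.32355725  0.07930857] 225.1467320776729
knob 173 [ 0.49207996 -0.19185496  0.09726495] [ 0.5006462  -0.17828719  0.10307145]
13.8333 [0.72527205 0.87010934 0.08452404] [ 0.54028013 -0.19222489  0.08171596]
```

```bash
python3 -m pendant '[[[1,0,0,0.08,0,0,0],[1,0,0,0.16,0,0,0],[1,0,0,0.24,0,0,0],[1,-0.05,0.08,0.24,0,0,0],[1,-0.1,0.16,0.24,0,0,0],[1,-0.14,0.26,0.24,0,0,0],[1,-0.14,0.26,0.24,0,0,0],[1,-0.14,0.26,0.24,0,0,0],[1,-0.14,0.26,0.24,0,0,0],[1,-0.14,0.26,0.24,0,0,0]]]'
python3 k.py;python3 - <<'E'
from h import *
B=snap('top');s=snap('side');P=pts(B)
a=P[250:298,240:262].reshape(-1,3);a=a[(a[:,2]>.05)&(a[:,2]<.09)&(a[:,0]>.515)];print('arm',len(a),np.percentile(a,[5,50,95],axis=0))
a=cv2.resize(B['frame'][195:350,225:415],(400,326));b=cv2.resize(s['frame'][205:368,240:440],(400,326))
cv2.imwrite('pics/c7.png',np.hstack([a,b])[:,:,::-1])
E
```

```text
clock: 14.67
tool_pos: [0.4709, -0.0628, 0.2021]
tcp_rot: [0.0, 1.0, -0.0, 0.0]
wrist_force: [-0.0, -0.1, -0.7]
opening: 0.0001
grasp_force: 0.0
[ 0.52067999 -0.32355883  0.07910883] 225.1650953549942
knob 173 [ 0.50133419 -0.19176701  0.09888454] [ 0.51025233 -0.17883477  0.10489674]
14.7167 [-0.78832817  0.10396381 -0.17006345] [ 0.47089779 -0.06325828  0.20195964]
arm 287 [[ 0.51766843 -0.19886584  0.05396377]
 [ 0.54115062 -0.19236442  0.05693129]
 [ 0.56558805 -0.18580027  0.06012052]]
```

View pics/c7.png

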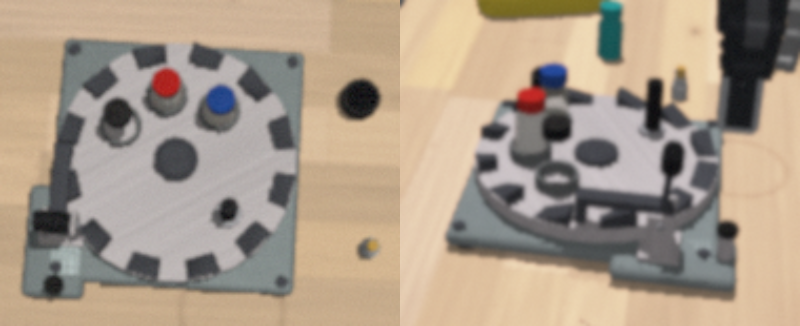

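The pawl is fully down: the knob is at (50,222) in the crop, back at its starting position, and the arm is level at z ≈ 57 mm. The wheel is one notch back, the vials stand, the loupe and adapter are in place, and the hand is clear.

```bash
python3 -c "
from plant import manip
print(manip.job_done())"
```

```text
the job is handed in; nothing more can be done
None
```

I handed the job in at about 15 s: the wheel is one notch back (about 0.54 rad measured), the pawl is down in the teeth, the vials are standing and the loupe and adapter look untouched; on the way the pawl hung half way and one push on its knob jammed at a wrist force of roughly 88 N (limit 120 N), so I closed it by pressing on its arm, and the hand-in returned no verdict.

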